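# Weigh the paint jar and sort it

## Robot

A 6-joint arm with a two-finger parallel gripper is mounted at the origin on the work surface. World frame = base frame: x ahead of the robot, y to its left, z up, the work surface at z = 0. Lengths are in m, angles in rad, forces in N, time in s.
With the tool pointing down it reaches from about 0.35 to 0.8 m from the base axis. Payload 7.3 kg.
Tool frame: the origin (TCP) lies between the finger pads; the fingertips stand 14 mm ahead of it and the grasp point (between the pads) lies 5 mm behind it; z points along the fingers, y is the line along which they close (so a half turn about z gives the same grasp; the last joint's range is limited). The gripper opens to 85 mm and grips with 20 to 120 N. Pads are 22 mm wide; open, the fingers measure 114 mm over their backs; the gripper's body (76 mm by 85 mm) begins 54 mm behind the grasp point. The pads swing forward as they close: fully open they stand 13 mm farther back than shut.
Start: joints at [-1.465, 0.342, 1.524, -0, 1.275, -0.146], TCP at [0.131, -0.508, 0.217] pointing down, gripper open.
Joint ranges: [-2.53, 2.53], [-0.77, 2.02], [0.04, 2.7], [-1, 4.14], [0.28, 2.66], [-3.11, 3.11]. Speed limits (rad/s): [2.57, 2.57, 3.14, 3.14, 3.14, 3.14].

## Interface

Orientations are given as [roll, pitch, yaw] about the fixed x, y, z axes, in that order (R = Rz(yaw) Ry(pitch) Rx(roll)).
In Python, from workcell import env, grab_frame, get_calibration gives the robot as it stands.
- The arm moves only by the tool arm_command, never from a script. Its argument "rows" is a list of rows, each a list of 7 numbers: the closure, from -1 (fully open) to 1 (shut), so that 0 is half open, then the shift along the tool's x, y, z in mm, then the turn, a rotation vector about the tool's x, y, z in degrees. A call has 1 to 12 rows; each row shifts and turns the commanded pose from where the row before left it, along the tool's axes as they then stand; what a row does not reach is not made up. A row lasts 1/12 s, in which the tool goes at most 41.7 mm and 7.16 degrees, less where a joint would pass 70% of its speed; a pose out of reach is approached as far as the arm can. A call with a gripper value outside its range is refused whole. The fingers move at their own pace and stop on an object; "grip_force" is the grip in N (left out, the last holds). Time passes only in rows, so rows that do not move let the fingers close. It gives the time, the measured TCP pose, the force, the opening and the grip force at its end, in the units of the state.
- env.get_state(): the state, without advancing time (a new reading comes with each control period).
- grab_frame(name): name is "scene" or "top" or "wrist"; returns the picture (384x512x3 uint8, red, green, blue); there is no depth.
- get_calibration(name): a dict with "fx", "fy", "cx", "cy" (pixels), "xyz" and "attitude" of the camera in the world; the wrist camera has in their place "hand_eye" (4x4, takes a point from camera to tool coordinates, whose origin is the TCP and whose axes are the flange's). Camera axes: x right, y up, looking along -z (the intrinsics and any distortion apply to the point x, -y, -z); pixel columns grow to the right and rows downward; lengths in m; the calibration is good to about 2 mm. A picture is of the moment at which its call begins: read the wrist's pose just before it. get_calibration takes no time and is no camera call.
- env.job_done(): hands the job in; it is judged then, once.
The state is a dict: "clock": time; "joint_positions": joint angles; "dq": joint speeds; "joint_efforts": joint torques, N m; "tcp_pos": TCP position; "tcp_rot": TCP orientation; "contact_force": force on the tool from outside, world axes, zero at the start; "wrist_torque": the same for the moment, N m; "grip_width": opening from 0.0 (shut) to 1.0 (fully open); "finger_force": force on a finger pad.
Only numpy, scipy, OpenCV 4.12 (cv2) and the standard library are available. Lean on these libraries where they do the work, as an engineer would, in place of code of your own. Each camera call takes 0.05 s, during which the arm holds its last target. There are 200 camera calls.

## Task

Weigh the lidded blue paint jar: stand it on the steel pan of the beam balance, slide it gently outward along the pan until it bears against the blue stop, then let go of it and see which way the beam tips. If the pan sinks, the jar is full: stand it upright in the green tray; if the pan stays up, it wants refilling: stand it upright in the red tray. Handle jar and balance gently, and leave the brush pot and the two bowls alone.

Things in the scene. Friction and masses are not known exactly. Their poses are not given: they have to be found in the camera images.
- jar: lidded paint jar: straight blue glazed cylinder 52 mm across, 56 mm high, with a terracotta lid and small knob, 74 mm high in all. Weighs 165 to 450 g, unknown. Origin at the centre of its underside, z up. Grip it round the blue cylinder; it starts upright on the table. Slid along the pan with the beam held about level, friction alone drags it with 1 to 4 N.
- balance: fixed foot of the beam balance: dark plate 110 x 130 mm with a grey fork; the beam's pivot line lies along the balance's x, 85 mm above the table. Origin on the table under the pivot. The beam runs along y: steel pan at +y, brass counterweight at -y (48 mm across, 105 mm from the pivot). A thin red pointer stands on the beam at the pivot, 190 mm above the table, before a white card.
- pan (a point): point on the pan's top face, on its middle line, 150 mm out from the pivot line; y outward along the beam, z the pan's normal (tilts with the beam). The pan, a bare plate 90 mm wide (x), runs from 47 mm inward to 71 mm outward of it. The pan yields: pressing it down takes 2.5 to 4 N, to the beam's lower end stop. A jar standing centred here is clear of the blue stop by 10 to 30 mm.
- beam (a joint): tilt of the beam: -0.1 rad pan fully up (empty, or a light jar), 0 level, +0.1 rad pan fully down (heavy jar); in between only near balance. About 300 g against the stop brings it level. Settles within a second. When a jar is lifted off a sunk pan the beam swings back up and the stop's top swings inward by some 10 mm: draw the jar back from the stop first.
- green_tray: the green tray for full jars, fixed: open box 130 x 130 mm, 24 mm high, walls 6 mm, floor 6 mm thick. Origin at the centre of its underside on the table.
- red_tray: the red tray for jars that want refilling, fixed, same size and origin as the green one. The two trays change places.
- brush_pot: bystander: dark blue pot 92 mm across, 100 mm high, with brushes standing up to 215 mm and leaning out to 55 mm from its axis; origin at the centre of its underside
- bowl_white: bystander: small white bowl 84 mm across, 35 mm high; origin at the centre of its underside
- bowl_green: bystander: small green bowl 80 mm across, 34 mm high; origin at the centre of its underside
- pan_end (a point): middle of the pan's outer edge, on its top face, 71 mm outward of pan, same axes. The blue stop, a plate 44 x 6 mm, 44 mm high, stands across the pan inward of it. Where it is clamped differs each time and is not measured: its inner face is 15 to 35 mm inward (-y) of this point. It is rigid: find it by feel; a push of over 15 N harms the balance.
There are look-alikes about, which are no part of the job. What is meant by the red_tray is not brown or purple, and is the larger of those in its own colour.

How it is judged:
On the way, in this order (a step that is already met when the one before it is completed fails the run):
1. the jar, on the pan (its foot within 8 mm of the pan's face), is brought to bear on the stop (more than 1 N) (contact force between jar and stop above 1 N and z of jar in the frame of pan between -0.004 and 0.008 m), for 0.1 s.
2. the jar is let go and stands on the balance with the beam settled for half a second (contact force between jar and the fingers below 0.1 N and contact force between jar and balance above 1 N and z of jar in the frame of pan above -0.004 m and angle between jar's own z axis and vertical below 0.2 rad and velocity of joint beam between -0.05 and 0.05 rad/s), for 0.5 s.
At the end, for the whole second after the job is handed in: The jar stands upright (within 0.1 rad), let go and at rest, inside the green tray if it weighs more than 300 g or inside the red tray if less (within 12 percent of 300 g either tray will do), its middle within 52 mm of the tray's middle (angle between jar's own z axis and vertical below 0.1 rad and linear speed of jar below 0.02 m/s and ((horizontal distance between jar and green_tray below 0.052 m and contact force between jar and green_tray above 2.59 N) or (horizontal distance between jar and red_tray below 0.052 m and contact force between jar and red_tray between 0.8 and 3.3 N))); the robot touches nothing.
It fails at once if the jar or the fingers press on the balance or its stop with more than 15 N (contact force between any of jar, the fingers and balance above 15 N).
It fails at once if the jar is knocked over (angle between jar's own z axis and vertical above 0.6 rad).
It fails at once if the jar is banged down in a tray (more than 80 N) (contact force between jar and green_tray above 80 N or contact force between jar and red_tray above 80 N).
It fails at once if the brush pot or a bowl is moved by more than 30 mm (distance of any of brush_pot, bowl_white, bowl_green from where it was at the start of the episode above 0.03 m).
It fails at once if the jar is dropped (falls free of the fingers at over 0.45 m/s, about 10 mm) (contact force between jar and the fingers below 0.1 N and linear speed of jar above 0.45 m/s).
It also fails if it takes over 72 s, if anything falls off the work surface, if the arm or the gripper's body presses on something with over 40 N, if the wrist force passes 120 N, or if a joint passes its speed limit or range.

## Working session

There is one attempt and no reset: what is moved stays moved. The work goes in short steps, Python scripts to look and compute and a tool call to move; the robot and the scene stay as the last step left them, time stands still between calls to the robot, and variables do not carry over. Pictures are saved under pics/ and viewed, at most 10 in all, crops included, and the job is handed in when it is done.

Besides the shell and the picture viewer there is one more tool, called after "Emit:" as a command line: name --pt "numbers of a row" for each row, then --argument value for the rest. arm_command: Moves the arm, as the interface text tells. Its arguments: {"type":"object","properties":{"rows":{"type":"array","items":{"type":"array","items":{"type":"number"}}},"grip_force":{"type":"number"}},"required":["rows"]}

```bash
ls; mkdir -p pics; python3 - <<'E'
from workcell import env, grab_frame, get_calibration
import cv2
for n in("scene","top"):
    im=grab_frame(n); cv2.imwrite(f"pics/{n}0.png",cv2.resize(im[:,:,::-1],(800,600),interpolation=cv2.INTER_CUBIC)); cv2.imwrite(f"{n}raw.png",im[:,:,::-1]); print(n,get_calibration(n))
print(get_calibration("wrist"))
print(env.get_state())
E
```

```text
pics
scene {'fx': 485.52054964596573, 'fy': 485.52054964596573, 'cx': 257.4295028757168, 'cy': 195.86029828153926, 'xyz': array([ 1.50660105, -0.43331021,  1.24589299]), 'attitude': array([ 0.77299045, -0.00233764,  1.09356279])}
top {'fx': 471.38648558668285, 'fy': 471.38648558668285, 'cx': 258.2544783198048, 'cy': 186.65869505559235, 'xyz': array([0.20828477, 0.05658202, 1.74897152]), 'attitude': array([ 0.19531313,  0.002988  , -1.55953441])}
{'fx': 306.2127223934786, 'fy': 306.2127223934786, 'cx': 255.79524727745888, 'cy': 194.162588356371, 'hand_eye': array([[ 5.78781866e-04,  9.45972978e-01,  3.24244953e-01,
         8.39272434e-02],
       [ 9.99999827e-01, -5.12312198e-04, -2.90361559e-04,
        -2.40802941e-04],
       [-1.08559544e-04,  3.24245065e-01, -9.45973111e-01,
        -1.57749937e-01],
       [ 0.00000000e+00,  0.00000000e+00,  0.00000000e+00,
         1.00000000e+00]])}
{'clock': 0.1, 'joint_positions': array([-1.46499658e+00,  3.42683879e-01,  1.52491828e+00, -3.09904253e-05,
        1.27543184e+00, -1.45978213e-01]), 'dq': array([-1.59772501e-03, -4.39950602e-03, -3.36631596e-03, -3.29478113e-04,
       -9.26943465e-05, -7.68097341e-04]), 'joint_efforts': array([ 1.23010017e-03, -4.34449375e+01, -2.46490717e+01, -2.03597683e-04,
        4.72404281e-03, -1.75642447e-05]), 'tcp_pos': array([ 0.13077312, -0.5080525 ,  0.2165806 ]), 'tcp_rot': array([-3.14016233e+00, -1.80338272e-04,  2.51786877e-01]), 'contact_force': array([ 0.43912581, -0.72848185, -0.51042333]), 'wrist_torque': array([-4.41668789e-06,  5.47848179e-02, -7.95214186e-03]), 'finger_force': 0.0, 'grip_width': 1.0033425522280333}
```

View pics/top0.png

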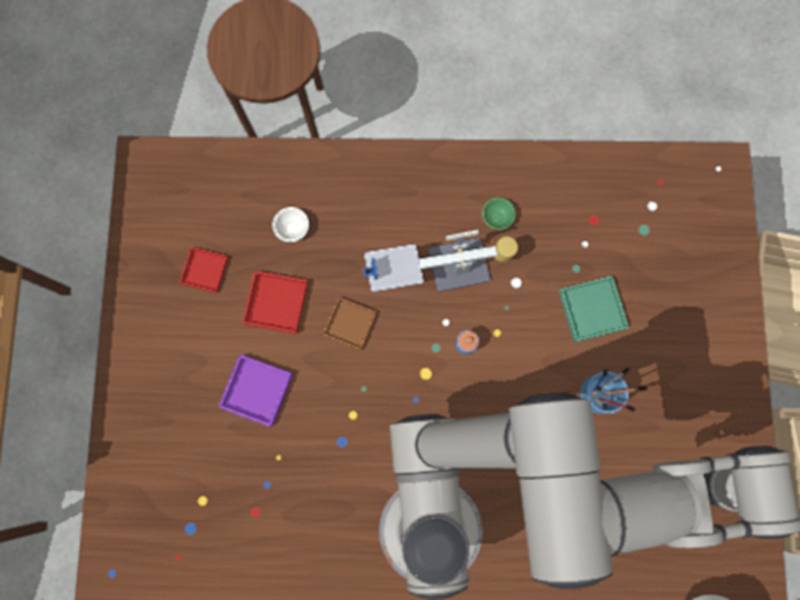

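View pics/scene0.png

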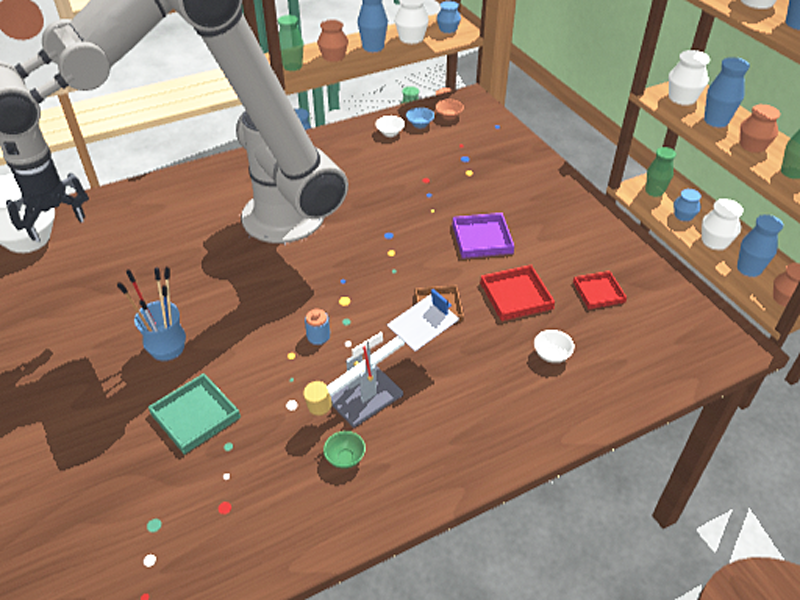

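The top view (800x600 px) shows the jar lid at (467,341), the pan centred near (395,268) with the stop at (371,270), and the counterweight at (507,247). The red tray is at (277,302), the green tray at (594,308) and the brush pot at (605,392). The bowls are at (291,224) and (499,213). I'll enlarge the balance in both views.

```bash
cat >h.py <<'E'
import numpy as np, cv2
from scipy.spatial.transform import Rotation as R
from workcell import env, grab_frame, get_calibration
def cam(n):
    c=get_calibration(n)
    if 'xyz' in c: return c,R.from_euler('xyz',c['attitude']).as_matrix(),np.array(c['xyz'])
    s=env.get_state(); H=c['hand_eye']; T=R.from_euler('xyz',s['tcp_rot']).as_matrix()
    return c,T@H[:3,:3],T@H[:3,3]+s['tcp_pos']
def ray(C,u,v):
    c,A,o=C; d=A@np.array([(u-c['cx'])/c['fx'],-(v-c['cy'])/c['fy'],-1]); return o,d/np.linalg.norm(d)
def onz(C,u,v,z): o,d=ray(C,u,v); return o+d*(z-o[2])/d[2]
def tri(C1,p1,C2,p2):
    o1,d1=ray(C1,*p1);o2,d2=ray(C2,*p2)
    t=np.linalg.lstsq(np.c_[d1,-d2],o2-o1,rcond=None)[0]
    a,b=o1+t[0]*d1,o2+t[1]*d2; return (a+b)/2,np.linalg.norm(a-b)
def proj(C,P):
    c,A,o=C; q=A.T@(np.array(P)-o); return c['cx']+c['fx']*q[0]/-q[2], c['cy']-c['fy']*q[1]/-q[2]
E
python3 - <<'E'
from h import *
np.set_printoptions(precision=4,suppress=True)
C=cam('top'); k=.64
for n,u,v,z in [('jar lid',467,340,.066),('pan',395,268,.1),('stop',371,270,.14),('cw',507,247,.075),('red',277,302,.02),('green',594,308,.02),('pot',605,392,.1),('white',291,224,.03),('gb',499,213,.03)]:
    print(n,onz(C,u*k,v*k,z))
t=cv2.imread('topraw.png')[140:225,225:345]; s=cv2.imread('sceneraw.png')[175:285,195:310]
a=cv2.resize(t,None,fx=400/120,fy=400/120,interpolation=cv2.INTER_CUBIC)
b=cv2.resize(s,None,fx=400/115,fy=400/115,interpolation=cv2.INTER_CUBIC)
o=np.zeros((400,800,3),np.uint8);o[:a.shape[0],:400]=a;o[:b.shape[0],400:]=b;cv2.imwrite('pics/c1.png',o)
E
```

```text
jar lid [ 0.4294 -0.0818  0.066 ]
pan [0.5896 0.0854 0.1   ]
stop [0.5752 0.1384 0.14  ]
cw [ 0.6487 -0.176   0.075 ]
red [0.5219 0.3674 0.02  ]
green [ 0.5154 -0.3883  0.02  ]
pot [ 0.3121 -0.3847  0.1   ]
white [0.7125 0.3402 0.03  ]
gb [ 0.7455 -0.1642  0.03  ]
```

View pics/c1.png

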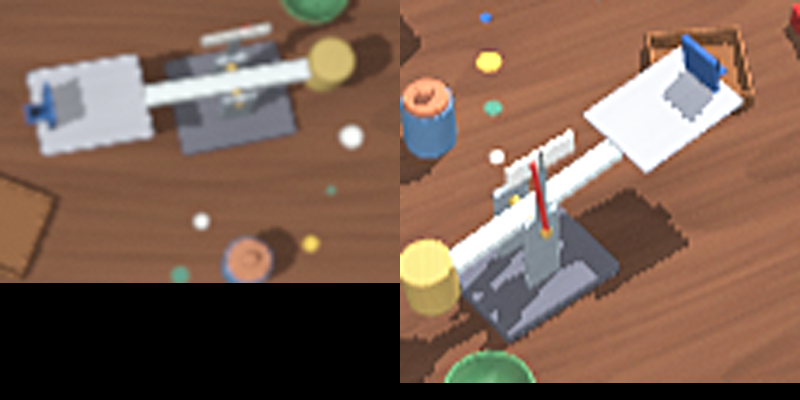

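The top crop shows the pan corners at (27,73), (43,155), (153,137) and (137,55). The scene crop shows the same corners at (742,100), (682,48), (585,113) and (645,170). I'll triangulate them.

```bash
python3 - <<'E'
from h import *
np.set_printoptions(precision=4,suppress=True)
T=cam('top');S=cam('scene')
def t(p): return (225+p[0]*.3,140+p[1]*.3)
def s(p): return (195+(p[0]-400)*.2875,175+p[1]*.2875)
P=[]
for a,b in [((27,73),(742,100)),((43,155),(682,48)),((153,137),(585,113)),((137,55),(645,170)),((330,60),(430,250))]:
    p,e=tri(T,t(a),S,s(b));P.append(p);print(p,e)
P=np.array(P)
o=(P[0]+P[1])/2;i=(P[2]+P[3])/2
print('outer',o,'inner',i,'len',np.linalg.norm(o-i),'w',np.linalg.norm(P[0]-P[1]),np.linalg.norm(P[2]-P[3]))
for z in(.07,.08,.09,.1,.11): print(z,[onz(T,*t(a),z)[:2] for a in((35,114),(145,96))])
# foot plate corners, z~.008
for a in((166,62),(278,43),(297,130),(184,154)): print(onz(T,*t(a),.01))
# jar lid
print('jar',onz(T,*t((248,262)),.062), onz(S,*s((429,92)),.06))
E
```

```text
[0.6187 0.1562 0.124 ] 0.0017576211379026934
[0.5314 0.1395 0.1209] 0.006006586044170251
[0.5547 0.0242 0.1098] 0.008087753651121556
[0.6435 0.0407 0.1125] 0.005448732823006266
[ 0.6399 -0.1653  0.114 ] 0.007586980949701298
outer [0.5751 0.1479 0.1225] inner [0.5991 0.0325 0.1112] len 0.11841802924642181 w 0.08901605704451813 0.09044319469875818
0.07 [array([0.5858, 0.1489]), array([0.6074, 0.0286])]
0.08 [array([0.5836, 0.1484]), array([0.605 , 0.0288])]
0.09 [array([0.5813, 0.1478]), array([0.6026, 0.0289])]
0.1 [array([0.5791, 0.1473]), array([0.6002, 0.0291])]
0.11 [array([0.5768, 0.1467]), array([0.5978, 0.0293])]
[0.6617 0.0039 0.01  ]
[ 0.6855 -0.1241  0.01  ]
[ 0.5839 -0.1446  0.01  ]
[ 0.5549 -0.0169  0.01  ]
jar [ 0.4264 -0.084   0.062 ] [ 0.4203 -0.0738  0.06  ]
```

Emit:
arm_command --pt "-1 0 0 -12 0 0 -7.1" --pt "-1 0 0 -12 0 0 -7.1" --pt "-1 0 0 -12 0 0 -7.1" --pt "-1 0 0 -12 0 0 -7.1" --pt "-1 0 0 -12 0 0 -7.1" --pt "-1 0 0 -12 0 0 -7.1" --pt "-1 0 0 -12 0 0 -7.1" --pt "-1 0 0 -12 0 0 -7.1" --pt "-1 0 0 -12 0 0 -7.1" --pt "-1 0 0 -12 0 0 -7.1" --pt "-1 0 0 0 0 0 -7.1" --pt "-1 0 0 0 0 0 -7.1" --grip_force 30

```text
clock: 1.1
tcp_pos: [0.1308, -0.5086, 0.3377]
tcp_rot: [-3.141, 0.001, 1.745]
contact_force: [0.5, 0.8, 0.3]
grip_width: 0.999
finger_force: 0.0
```

```bash
cat >>h.py <<'E'
def go(target):
    s=env.get_state(); A=R.from_euler('xyz',s['tcp_rot']).as_matrix()
    d=A.T@(np.array(target)-s['tcp_pos'])*1000
    print('tcp',s['tcp_pos'].round(4),'rot',s['tcp_rot'].round(3),'shift',d.round(1),'t',s['clock'],'F',s['contact_force'].round(2),'w',round(float(s['grip_width']),3))
E
python3 -c "
from h import *
go([.425,-.08,.2])"
```

```text
tcp [ 0.1308 -0.5086  0.3377] rot [-3.141e+00  1.000e-03  1.745e+00] shift [371.3 364.  137.3] t 1.1 F [0.47 0.83 0.26] w 0.999
```

Emit:
arm_command --pt "-1 28 27.5 0 0 0 -0.8" --pt "-1 28 27.5 0 0 0 0" --pt "-1 28 27.5 0 0 0 0" --pt "-1 28 27.5 0 0 0 0" --pt "-1 28 27.5 0 0 0 0" --pt "-1 28 27.5 0 0 0 0" --pt "-1 28 27.5 0 0 0 0" --pt "-1 28 27.5 0 0 0 0" --pt "-1 28 27.5 0 0 0 0" --pt "-1 28 27.5 0 0 0 0" --pt "-1 28 27.5 0 0 0 0" --pt "-1 28 27.5 0 0 0 0"

```text
clock: 2.1
tcp_pos: [0.3955, -0.1166, 0.3371]
tcp_rot: [-3.141, 0.0, 1.753]
contact_force: [2.0, -0.6, 0.0]
grip_width: 1.002
finger_force: 0.0
```

Emit:
arm_command --pt "-1 12 11.5 25 0 0 0" --pt "-1 12 11.5 25 0 0 0" --pt "-1 11.5 11 25 0 0 0" --pt "-1 0 0 25 0 0 0" --pt "-1 0 0 25 0 0 0" --pt "-1 0 0 12 0 0 0" --pt "-1 0 0 0 0 0 0" --pt "-1 0 0 0 0 0 0" --pt "-1 0 0 0 0 0 0"

```text
clock: 2.85
tcp_pos: [0.4226, -0.0778, 0.2011]
tcp_rot: [3.14, 0.001, 1.753]
contact_force: [0.2, -0.3, 1.4]
grip_width: 0.999
finger_force: 0.0
```

```bash
python3 - <<'E'
from h import *
C=cam('wrist'); im=grab_frame('wrist'); cv2.imwrite('pics/w1.png',im[:,:,::-1]); go([.425,-.08,.04])
import pickle; pickle.dump(C,open('C.pkl','wb'))
for p in [(.425,-.08,.0),(.425,-.08,.056),(.425,-.08,.074)]: print(proj(C,p))
E
```

```text
tcp [ 0.4227 -0.0779  0.2013] rot [3.140e+00 1.000e-03 1.753e+00] shift [ -2.3   1.6 161.3] t 2.9 F [-0.39 -0.19 -0.05] w 0.997
(np.float64(256.88370366631625), np.float64(165.15024447255894))
(np.float64(257.1661820714792), np.float64(178.01775172728023))
(np.float64(257.2783324567062), np.float64(183.12644630057275))
```

View pics/w1.png

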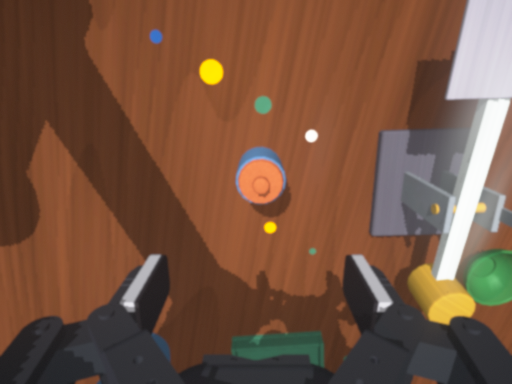

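The lid centre is at (261,181), against a predicted (257,179). That puts the jar about 4 mm further along tool +y, so I'll descend and grip.

Emit:
arm_command --pt "-1 -3.5 5 10 0 0 0" --pt "-1 0 0 30 0 0 0" --pt "-1 0 0 30 0 0 0" --pt "-1 0 0 30 0 0 0" --pt "-1 0 0 30 0 0 0" --pt "-1 0 0 20 0 0 0" --pt "-1 0 0 12 0 0 0" --pt "-1 0 0 8 0 0 0" --pt "-1 0 0 0 0 0 0" --pt "-1 0 0 0 0 0 0"

```text
clock: 3.73
tcp_pos: [0.4281, -0.0803, 0.0304]
tcp_rot: [3.141, 0.0, 1.753]
contact_force: [0.3, -0.2, -0.9]
grip_width: 1.002
finger_force: 0.0
```

Emit:
arm_command --pt "0.1 0 0 0 0 0 0" --pt "0.3 0 0 0 0 0 0" --pt "0.6 0 0 0 0 0 0" --pt "1 0 0 0 0 0 0" --pt "1 0 0 0 0 0 0" --pt "1 0 0 0 0 0 0" --pt "1 0 0 0 0 0 0" --pt "1 0 0 0 0 0 0" --pt "1 0 0 0 0 0 0" --grip_force 30

```text
clock: 4.48
tcp_pos: [0.4281, -0.0803, 0.0314]
tcp_rot: [3.14, 0.001, 1.753]
contact_force: [-2.0, 0.2, 8.2]
grip_width: 0.585
finger_force: 29.6
```

Emit:
arm_command --pt "1 0 0 -5 0 0 0" --pt "1 0 0 -15 0 0 0" --pt "1 0 0 -25 0 0 0" --pt "1 0 0 -25 0 0 0" --pt "1 0 0 -25 0 0 0" --pt "1 0 0 -25 0 0 0" --pt "1 0 0 -25 0 0 0" --pt "1 0 0 -15 0 0 0" --pt "1 0 0 0 0 0 0" --pt "1 0 0 0 0 0 0" --pt "1 0 0 0 0 0 0" --pt "1 0 0 0 0 0 0"

```text
clock: 5.48
tcp_pos: [0.4267, -0.0797, 0.1888]
tcp_rot: [-3.139, -0.001, 1.753]
contact_force: [0.1, 0.8, -2.2]
grip_width: 0.588
finger_force: 31.8
```

```bash
python3 -c "
from h import *
go([.591,.0755,.19]);go([.591,.0755,.19])"
```

```text
tcp [ 0.4267 -0.0797  0.1888] rot [-3.139e+00 -1.000e-03  1.753e+00] shift [122.9 189.7  -1.5] t 5.4833 F [ 0.14  0.79 -2.23] w 0.588
tcp [ 0.4267 -0.0797  0.1888] rot [-3.139e+00 -1.000e-03  1.753e+00] shift [122.9 189.7  -1.5] t 5.4833 F [ 0.14  0.79 -2.23] w 0.588
```

Emit:
arm_command --pt "1 11 8 0 0 0 0" --pt "1 14 16 0 0 0 0" --pt "1 14 20 0 0 0 0" --pt "1 14 24 0 0 0 0" --pt "1 14 26 0 0 0 0" --pt "1 14 26 0 0 0 0" --pt "1 14 24 0 0 0 0" --pt "1 12 20 0 0 0 0" --pt "1 10 15 0 0 0 0" --pt "1 6 10 0 0 0 0" --pt "1 0 0 0 0 0 0" --pt "1 0 0 0 0 0 0"

```text
clock: 6.48
tcp_pos: [0.5905, 0.0753, 0.1884]
tcp_rot: [-3.138, -0.0, 1.754]
contact_force: [-0.1, -0.9, -1.0]
grip_width: 0.582
finger_force: 31.8
```

```bash
python3 - <<'E'
from h import *
C=cam('wrist'); im=grab_frame('wrist'); ims=grab_frame('scene');go([.591,.0755,.15])
F=[]
for i in range(8): grab_frame('top'); F.append(env.get_state()['contact_force'])
print('F mean',np.mean(F,0),np.std(F,0))
a=cv2.resize(im[:,:,::-1],(400,300),interpolation=cv2.INTER_AREA); b=cv2.resize(ims[150:285,195:375,::-1],(400,300),interpolation=cv2.INTER_CUBIC)
cv2.imwrite('pics/w2.png',np.hstack([a,b]))
u=np.array([-.19,.982,0]);v=np.array([.982,.19,0]);p=np.array([.591,.0772,.1155])
for a,b in((71,45),(71,-45),(-47,-45),(-47,45)): 
    q=proj(C,p+u*a/1e3+v*b/1e3+[0,0,.1*a/1e3]);print(np.array(q)*400/512)
E
```

```text
tcp [0.5903 0.0746 0.1892] rot [-3.139 -0.     1.752] shift [ 0.8  0.9 39.2] t 6.5833 F [-0.5   0.47 -1.61] w 0.585
F mean [-0.18972831 -0.1168662  -1.96434283] [0.73949588 0.27789862 0.33691635]
[250.10386512  82.3175438 ]
[149.9727213   83.10273335]
[160.13634078 193.32758265]
[241.54533703 192.87694713]
```

View pics/w2.png

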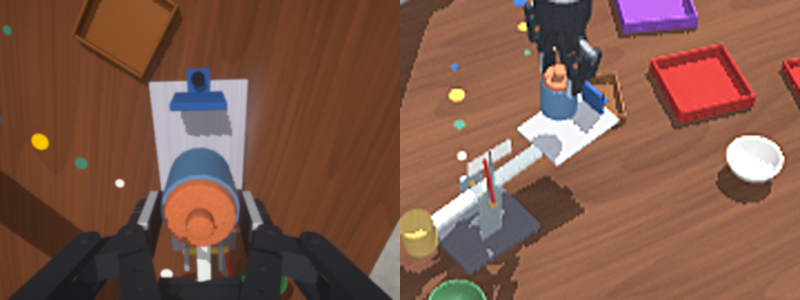

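The pan's outer edge runs from (151,83) to (247,80) in the half-size wrist view, which matches the prediction. The jar hangs centred over the pan, and the stop is ahead at (198,101).

Emit:
arm_command --pt "1 0 0 8 0 0 0" --pt "1 0 0 10 0 0 0" --pt "1 0 0 8 0 0 0" --pt "1 0 0 5 0 0 0" --pt "1 0 0 3 0 0 0" --pt "1 0 0 2 0 0 0" --pt "1 0 0 2 0 0 0" --pt "1 0 0 2 0 0 0" --pt "1 0 0 0 0 0 0" --pt "1 0 0 0 0 0 0"

```text
clock: 7.82
tcp_pos: [0.5913, 0.0751, 0.1503]
tcp_rot: [3.141, 0.0, 1.753]
contact_force: [0.1, -0.0, -1.6]
grip_width: 0.585
finger_force: 31.8
```

Emit:
arm_command --pt "1 0 0 1.5 0 0 0" --pt "1 0 0 1.5 0 0 0" --pt "1 0 0 1.5 0 0 0" --pt "1 0 0 1.5 0 0 0" --pt "1 0 0 0 0 0 0" --pt "1 0 0 0 0 0 0"

```text
clock: 8.32
tcp_pos: [0.5913, 0.075, 0.1442]
tcp_rot: [3.141, 0.0, 1.753]
contact_force: [-0.2, -1.0, 0.4]
grip_width: 0.581
finger_force: 31.9
```

Emit:
arm_command --pt "1 0 0 1.5 0 0 0" --pt "1 0 0 1.5 0 0 0" --pt "1 0 0 1.5 0 0 0" --pt "1 0 0 1.5 0 0 0" --pt "1 0 0 0 0 0 0" --pt "1 0 0 0 0 0 0"

```text
clock: 8.82
tcp_pos: [0.5913, 0.0751, 0.1381]
tcp_rot: [3.141, 0.0, 1.753]
contact_force: [0.3, -1.8, 0.7]
grip_width: 0.581
finger_force: 32.1
```

Emit:
arm_command --pt "1 0 0 1.5 0 0 0" --pt "1 0 0 1.5 0 0 0" --pt "1 0 0 1.5 0 0 0" --pt "1 0 0 1 0 0 0" --pt "1 0 0 0 0 0 0" --pt "1 0 0 0 0 0 0"

```text
clock: 9.32
tcp_pos: [0.5912, 0.0752, 0.1326]
tcp_rot: [3.142, 0.0, 1.753]
contact_force: [0.1, -1.2, 1.6]
grip_width: 0.581
finger_force: 32.1
```

Emit:
arm_command --pt "1 1 0 0 0 0 0" --pt "1 1 0 0 0 0 0" --pt "1 1 0 0 0 0 0" --pt "1 1 0 0 0 0 0" --pt "1 1 0 0 0 0 0" --pt "1 1 0 0 0 0 0"

```text
clock: 9.82
tcp_pos: [0.5902, 0.081, 0.1328]
tcp_rot: [3.141, 0.0, 1.753]
contact_force: [0.6, -1.4, 0.9]
grip_width: 0.581
finger_force: 32.1
```

Emit:
arm_command --pt "1 1 0 0 0 0 0" --pt "1 1 0 0 0 0 0" --pt "1 1 0 0 0 0 0" --pt "1 1 0 0 0 0 0"

```text
clock: 10.15
tcp_pos: [0.5894, 0.085, 0.1327]
tcp_rot: [3.142, 0.0, 1.753]
contact_force: [0.4, -1.8, 0.9]
grip_width: 0.59
finger_force: 32.1
```

```bash
python3 - <<'E'
from h import *
ims=grab_frame('scene'); im=grab_frame('wrist')
F=[env.get_state()['contact_force']]
for i in range(3): grab_frame('top'); F.append(env.get_state()['contact_force'])
print(np.mean(F,0)); go([.59,.08,.13])
a=cv2.resize(im[:,:,::-1],(400,300),interpolation=cv2.INTER_AREA); b=cv2.resize(ims[150:285,195:375,::-1],(400,300),interpolation=cv2.INTER_CUBIC)
cv2.imwrite('pics/w3.png',np.hstack([a,b]))
E
```

```text
[ 0.40904147 -1.72902369  0.84104559]
tcp [0.5894 0.085  0.1327] rot [3.142 0.    1.753] shift [-5.  -0.3  2.7] t 10.4 F [ 0.04 -2.12  0.95] w 0.586
```

View pics/w3.png

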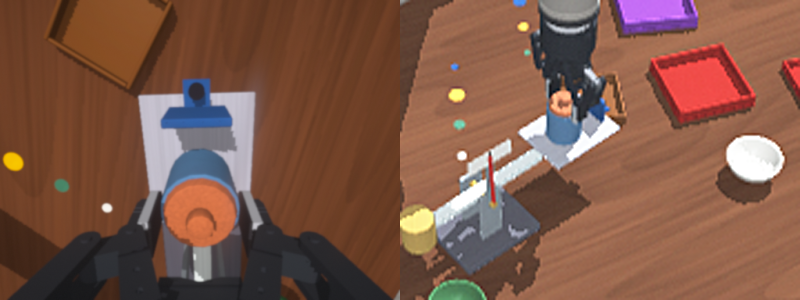

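The wrist view shows the jar still short of the stop, whose front edge is near row 125. The pan is about level and the drag is about 1.7 N. I'll keep sliding in small steps.

Emit:
arm_command --pt "1 1 0 0 0 0 0" --pt "1 1 0 0 0 0 0" --pt "1 1 0 0 0 0 0"

```text
clock: 10.65
tcp_pos: [0.5888, 0.088, 0.1327]
tcp_rot: [-3.141, 0.0, 1.753]
contact_force: [0.1, -1.9, -0.0]
grip_width: 0.58
finger_force: 32.1
```

Emit:
arm_command --pt "1 1 0 0 0 0 0" --pt "1 1 0 0 0 0 0"

```text
clock: 10.82
tcp_pos: [0.5884, 0.09, 0.1327]
tcp_rot: [-3.142, 0.0, 1.753]
contact_force: [-0.4, -1.9, 0.9]
grip_width: 0.583
finger_force: 32.1
```

Emit:
arm_command --pt "1 1 0 0 0 0 0" --pt "1 1 0 0 0 0 0"

```text
clock: 10.98
tcp_pos: [0.5881, 0.092, 0.1327]
tcp_rot: [-3.142, 0.0, 1.753]
contact_force: [-0.3, -1.9, -0.4]
grip_width: 0.585
finger_force: 32.1
```

Emit:
arm_command --pt "1 0.6 0 0 0 0 0" --pt "1 0.6 0 0 0 0 0"

```text
clock: 11.15
tcp_pos: [0.5879, 0.0931, 0.1327]
tcp_rot: [-3.142, 0.0, 1.753]
contact_force: [0.4, -1.2, 0.4]
grip_width: 0.581
finger_force: 32.1
```

Emit:
arm_command --pt "1 0.6 0 0 0 0 0" --pt "1 0.6 0 0 0 0 0"

```text
clock: 11.32
tcp_pos: [0.5877, 0.0942, 0.1327]
tcp_rot: [-3.142, 0.0, 1.753]
contact_force: [-0.2, -1.4, 0.4]
grip_width: 0.586
finger_force: 32.1
```

Emit:
arm_command --pt "1 0.6 0 0 0 0 0" --pt "1 0.6 0 0 0 0 0"

```text
clock: 11.48
tcp_pos: [0.5875, 0.0954, 0.1327]
tcp_rot: [-3.142, 0.0, 1.753]
contact_force: [-0.2, -2.4, 0.3]
grip_width: 0.587
finger_force: 32.1
```

Emit:
arm_command --pt "1 0.5 0 0 0 0 0" --pt "1 0.5 0 0 0 0 0"

```text
clock: 11.65
tcp_pos: [0.5873, 0.0964, 0.1327]
tcp_rot: [3.142, 0.0, 1.753]
contact_force: [0.5, -2.5, 0.9]
grip_width: 0.585
finger_force: 32.0
```

Emit:
arm_command --pt "1 0.5 0 0 0 0 0" --pt "1 0.5 0 0 0 0 0"

```text
clock: 11.82
tcp_pos: [0.5871, 0.0974, 0.1327]
tcp_rot: [3.142, 0.0, 1.753]
contact_force: [0.1, -1.3, 0.2]
grip_width: 0.586
finger_force: 32.0
```

Emit:
arm_command --pt "1 0.5 0 0 0 0 0" --pt "1 0.5 0 0 0 0 0"

```text
clock: 11.98
tcp_pos: [0.5869, 0.0984, 0.1327]
tcp_rot: [3.142, 0.0, 1.753]
contact_force: [0.5, -1.1, 0.2]
grip_width: 0.587
finger_force: 32.0
```

Emit:
arm_command --pt "1 0.5 0 0 0 0 0" --pt "1 0.5 0 0 0 0 0"

```text
clock: 12.15
tcp_pos: [0.5867, 0.0994, 0.1326]
tcp_rot: [-3.142, 0.0, 1.753]
contact_force: [-0.3, -0.6, 0.6]
grip_width: 0.582
finger_force: 32.0
```

Emit:
arm_command --pt "1 0.5 0 0 0 0 0" --pt "1 0.5 0 0 0 0 0"

```text
clock: 12.32
tcp_pos: [0.5865, 0.1003, 0.1326]
tcp_rot: [-3.142, 0.0, 1.753]
contact_force: [0.3, -1.9, 0.8]
grip_width: 0.584
finger_force: 32.0
```

Emit:
arm_command --pt "1 0.5 0 0 0 0 0" --pt "1 0.5 0 0 0 0 0"

```text
clock: 12.48
tcp_pos: [0.5864, 0.1013, 0.1327]
tcp_rot: [3.142, 0.0, 1.753]
contact_force: [-0.1, -1.3, 0.0]
grip_width: 0.588
finger_force: 32.0
```

Emit:
arm_command --pt "1 0.5 0 0 0 0 0" --pt "1 0.5 0 0 0 0 0"

```text
clock: 12.65
tcp_pos: [0.5862, 0.1023, 0.1327]
tcp_rot: [-3.142, 0.0, 1.753]
contact_force: [-0.3, -1.0, 0.2]
grip_width: 0.579
finger_force: 32.0
```

Emit:
arm_command --pt "1 0.5 0 0 0 0 0" --pt "1 0.5 0 0 0 0 0"

```text
clock: 12.82
tcp_pos: [0.586, 0.1033, 0.1327]
tcp_rot: [-3.142, 0.0, 1.753]
contact_force: [0.5, -1.5, 0.9]
grip_width: 0.586
finger_force: 32.0
```

```bash
python3 - <<'E'
from h import *
im=grab_frame('wrist');go([.586,.1033,.1327]); t=grab_frame('top')
a=cv2.resize(im[80:280,130:380,::-1],(400,320),interpolation=cv2.INTER_CUBIC); b=cv2.resize(t[130:210,220:320,::-1],(400,320),interpolation=cv2.INTER_CUBIC)
cv2.imwrite('pics/w4.png',np.hstack([a,b]))
E
```

```text
tcp [0.586  0.1034 0.1326] rot [-3.142  0.     1.753] shift [-0.1 -0.  -0.1] t 12.8667 F [-0.38 -1.59  0.85] w 0.587
```

View pics/w4.png

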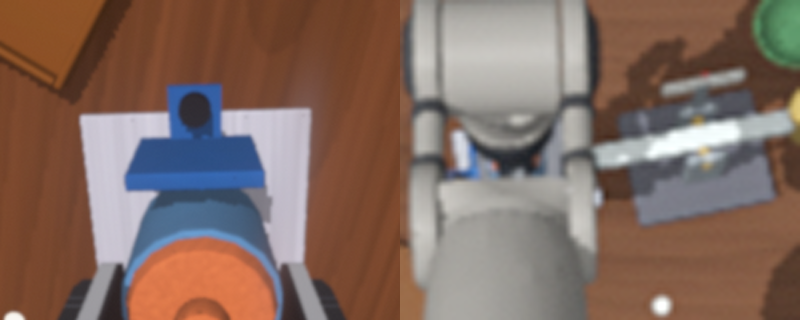

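The wrist crop shows the jar's blue wall almost touching the stop, whose base is near row 188. I'll go in finer steps.

Emit:
arm_command --pt "1 0.5 0 0 0 0 0" --pt "1 0.5 0 0 0 0 0"

```text
clock: 13.08
tcp_pos: [0.5858, 0.1042, 0.1327]
tcp_rot: [-3.142, 0.0, 1.753]
contact_force: [0.2, -1.2, 0.4]
grip_width: 0.583
finger_force: 32.0
```

Emit:
arm_command --pt "1 0.5 0 0 0 0 0" --pt "1 0.3 0 0 0 0 0"

```text
clock: 13.25
tcp_pos: [0.5857, 0.1051, 0.1327]
tcp_rot: [3.142, 0.0, 1.753]
contact_force: [0.4, -2.2, 0.6]
grip_width: 0.584
finger_force: 32.0
```

Emit:
arm_command --pt "1 0.4 0 0 0 0 0" --pt "1 0.4 0 0 0 0 0"

```text
clock: 13.42
tcp_pos: [0.5855, 0.1058, 0.1327]
tcp_rot: [-3.142, 0.0, 1.753]
contact_force: [0.0, -0.8, 1.2]
grip_width: 0.588
finger_force: 32.0
```

Emit:
arm_command --pt "1 0.4 0 0 0 0 0" --pt "1 0.4 0 0 0 0 0"

```text
clock: 13.58
tcp_pos: [0.5854, 0.1066, 0.1326]
tcp_rot: [-3.142, 0.0, 1.753]
contact_force: [0.3, -1.4, 0.2]
grip_width: 0.583
finger_force: 32.0
```

Emit:
arm_command --pt "1 0.4 0 0 0 0 0" --pt "1 0.4 0 0 0 0 0"

```text
clock: 13.75
tcp_pos: [0.5852, 0.1074, 0.1327]
tcp_rot: [-3.142, 0.0, 1.753]
contact_force: [1.5, -1.4, 0.3]
grip_width: 0.582
finger_force: 32.0
```

Emit:
arm_command --pt "1 0.4 0 0 0 0 0" --pt "1 0.4 0 0 0 0 0"

```text
clock: 13.92
tcp_pos: [0.5851, 0.1082, 0.1326]
tcp_rot: [-3.142, 0.0, 1.753]
contact_force: [-0.2, -0.9, 0.9]
grip_width: 0.581
finger_force: 32.0
```

Emit:
arm_command --pt "1 0.4 0 0 0 0 0" --pt "1 0.4 0 0 0 0 0"

```text
clock: 14.08
tcp_pos: [0.585, 0.109, 0.1327]
tcp_rot: [-3.142, 0.0, 1.753]
contact_force: [-0.6, -1.8, 1.0]
grip_width: 0.585
finger_force: 32.0
```

Emit:
arm_command --pt "1 0.4 0 0 0 0 0" --pt "1 0.4 0 0 0 0 0"

```text
clock: 14.25
tcp_pos: [0.5848, 0.1098, 0.1327]
tcp_rot: [-3.142, 0.0, 1.753]
contact_force: [-0.4, -1.6, 0.9]
grip_width: 0.584
finger_force: 32.0
```

```bash
python3 - <<'E'
from h import *
H=get_calibration('wrist');c=H;H=H['hand_eye']
A=R.from_euler('xyz',[-3.142,0,1.753]).as_matrix();p=np.array([.586,.1034,.1326])
C=(c,A@H[:3,:3],A@H[:3,3]+p)
f=lambda x,y,z:A.T@(onz(C,130+x/1.6,80+y/1.6,z)-p)*1000
print('stop top inner',f(195,188,.144),'outer',f(195,172,.144),'pan end',f(196,112,.1),'lid knob?',f(203,310,.172))
im=grab_frame('wrist');cv2.imwrite('pics/w5.png',cv2.resize(im[80:384,130:380,::-1],(492,600),interpolation=cv2.INTER_CUBIC))
go(p)
E
```

```text
stop top inner [ 31.94434275  -1.71529735 -11.40069967] outer [ 37.26768914  -1.69623772 -11.4006919 ] pan end [47.86483608 -1.77570729 32.59927938] lid knob? [  5.59197248   0.75766736 -39.39969464]
tcp [0.5848 0.1098 0.1327] rot [3.142 0.    1.753] shift [-6.5  0.   0.1] t 14.3 F [-0.53 -0.6   1.16] w 0.584
```

View pics/w5.png

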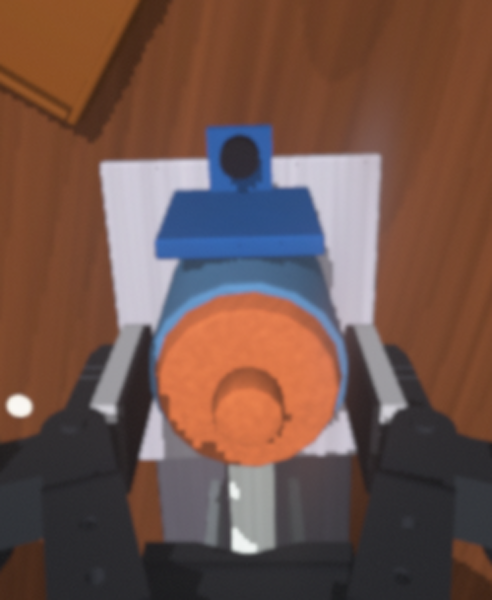

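The stop's inner face is now about 26 mm ahead of the TCP, so contact is imminent.

Emit:
arm_command --pt "1 0.4 0 0 0 0 0" --pt "1 0.4 0 0 0 0 0"

```text
clock: 14.47
tcp_pos: [0.5847, 0.1105, 0.1327]
tcp_rot: [-3.142, 0.0, 1.753]
contact_force: [0.1, -1.5, 1.2]
grip_width: 0.586
finger_force: 32.0
```

Emit:
arm_command --pt "1 0.4 0 0 0 0 0" --pt "1 0.4 0 0 0 0 0"

```text
clock: 14.63
tcp_pos: [0.5845, 0.1113, 0.1327]
tcp_rot: [-3.142, 0.0, 1.753]
contact_force: [0.1, -1.1, 0.9]
grip_width: 0.585
finger_force: 32.0
```

Emit:
arm_command --pt "1 0.4 0 0 0 0 0" --pt "1 0.3 0 0 0 0 0"

```text
clock: 14.8
tcp_pos: [0.5844, 0.1117, 0.1326]
tcp_rot: [-3.141, 0.001, 1.753]
contact_force: [0.3, -3.2, -0.6]
grip_width: 0.583
finger_force: 32.0
```

Emit:
arm_command --pt "1 0.4 0 0 0 0 0" --pt "1 0.3 0 0 0 0 0"

```text
clock: 14.97
tcp_pos: [0.5844, 0.1121, 0.1326]
tcp_rot: [-3.141, 0.001, 1.753]
contact_force: [0.7, -4.5, -0.4]
grip_width: 0.585
finger_force: 31.9
```

Emit:
arm_command --pt "1 0.3 0 0 0 0 0" --pt "1 0 0 0 0 0 0" --pt "1 0 0 0 0 0 0" --pt "1 0 0 0 0 0 0"

```text
clock: 15.3
tcp_pos: [0.5843, 0.1121, 0.1325]
tcp_rot: [-3.141, 0.001, 1.753]
contact_force: [2.0, -6.3, -0.7]
grip_width: 0.588
finger_force: 31.9
```

```bash
python3 - <<'E'
from h import *
F=[]
for i in range(8): grab_frame('top'); F.append(env.get_state()['contact_force'])
print('F mean',np.mean(F,0)); go([.5844,.1121,.1326])
E
```

```text
F mean [ 1.39531134 -5.53498565 -0.93105588]
tcp [0.5843 0.1122 0.1325] rot [-3.141e+00  1.000e-03  1.753e+00] shift [-0.1  0.  -0.1] t 15.7 F [ 0.82 -5.31 -1.02] w 0.582
```

The jar is bearing on the stop with about 4 N. I'll ease it back a few mm and raise it so the gripper body clears the knob when the beam swings, then release.

Emit:
arm_command --pt "1 -1 0 0 0 0 0" --pt "1 -1.5 0 0 0 0 0" --pt "1 -1.5 0 0 0 0 0" --pt "1 -0.3 0 -1.5 0 0 0" --pt "1 -0.3 0 -1.5 0 0 0" --pt "1 -0.3 0 -1.5 0 0 0" --pt "1 -0.3 0 -1.5 0 0 0" --pt "1 -0.3 0 -1.5 0 0 0" --pt "1 -0.3 0 -1.5 0 0 0" --pt "1 0 0 -1.5 0 0 0" --pt "1 0 0 0 0 0 0"

```text
clock: 16.62
tcp_pos: [0.5854, 0.1071, 0.1435]
tcp_rot: [3.141, 0.0, 1.753]
contact_force: [-0.6, -1.5, 0.7]
grip_width: 0.584
finger_force: 32.0
```

```bash
python3 - <<'E'
from h import *
F=[]
for i in range(6): grab_frame('top'); F.append(env.get_state()['contact_force'])
print('F mean',np.mean(F,0)); go([.5844,.1121,.1326])
E
```

```text
F mean [ 0.59646534 -1.17305617  0.63128654]
tcp [0.5853 0.1072 0.1431] rot [-3.141  0.     1.753] shift [ 5.   0.  10.5] t 16.9167 F [ 0.87 -1.12  1.38] w 0.58
```

Emit:
arm_command --pt "0 0 0 0 0 0 0" --pt "-0.3 0 0 0 0 0 0" --pt "-1 0 0 0 0 0 0" --pt "-1 0 0 0 0 0 0" --pt "-1 0 0 0 0 0 0" --pt "-1 0 0 0 0 0 0" --pt "-1 0 0 0 0 0 0" --pt "-1 0 0 0 0 0 0" --pt "-1 0 0 0 0 0 0" --pt "-1 0 0 0 0 0 0" --pt "-1 0 0 0 0 0 0" --pt "-1 0 0 0 0 0 0"

```text
clock: 17.92
tcp_pos: [0.5853, 0.1073, 0.1432]
tcp_rot: [-3.142, 0.0, 1.753]
contact_force: [-0.1, 0.0, -0.1]
grip_width: 1.0
finger_force: 0.0
```

Emit:
arm_command --pt "-1 0 0 0 0 0 0" --pt "-1 0 0 0 0 0 0" --pt "-1 0 0 0 0 0 0" --pt "-1 0 0 0 0 0 0" --pt "-1 0 0 0 0 0 0" --pt "-1 0 0 0 0 0 0" --pt "-1 0 0 0 0 0 0" --pt "-1 0 0 0 0 0 0" --pt "-1 0 0 0 0 0 0" --pt "-1 0 0 0 0 0 0"

```text
clock: 18.75
tcp_pos: [0.5853, 0.1073, 0.1432]
tcp_rot: [-3.142, 0.0, 1.753]
contact_force: [0.0, 0.6, -0.1]
grip_width: 1.0
finger_force: 0.0
```

```bash
python3 - <<'E'
from h import *
im=grab_frame('wrist'); ims=grab_frame('scene'); go([.5844,.1121,.1326])
a=cv2.resize(im[80:384,130:380,::-1],(330,400),interpolation=cv2.INTER_CUBIC); b=cv2.resize(ims[165:285,195:327,::-1],(440,400),interpolation=cv2.INTER_CUBIC)
cv2.imwrite('pics/w6.png',np.hstack([a,b]))
E
```

```text
tcp [0.5853 0.1072 0.1432] rot [3.142 0.    1.753] shift [ 5.  -0.  10.6] t 18.85 F [-0.44  0.17 -0.28] w 0.997
```

View pics/w6.png

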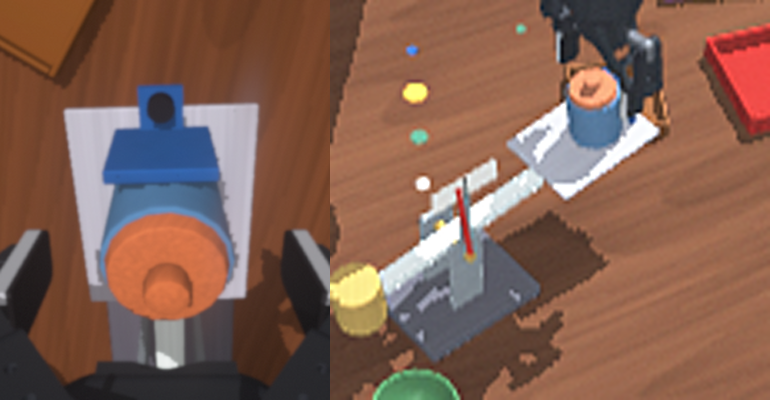

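The pointer leans to the counterweight side exactly as it did at the start, so the pan stays up and the jar goes in the red tray. The jar stands free between the fingers. I'll regrip it, draw it back and lift.

Emit:
arm_command --pt "-1 0 0 -3 0 0 0" --pt "0 0 0 0 0 0 0" --pt "0.1 0 0 0 0 0 0" --pt "0.2 0 0 0 0 0 0" --pt "0.4 0 0 0 0 0 0" --pt "0.6 0 0 0 0 0 0" --pt "1 0 0 0 0 0 0" --pt "1 0 0 0 0 0 0" --pt "1 0 0 0 0 0 0" --pt "1 0 0 0 0 0 0" --pt "1 0 0 0 0 0 0" --grip_force 30

```text
clock: 19.77
tcp_pos: [0.5854, 0.1073, 0.1462]
tcp_rot: [3.141, 0.0, 1.753]
contact_force: [0.1, 0.8, 1.3]
grip_width: 0.575
finger_force: 30.9
```

Emit:
arm_command --pt "1 -1 0 -1 0 0 0" --pt "1 -1 0 -2 0 0 0" --pt "1 -1 0 -3 0 0 0" --pt "1 -2 0 -6 0 0 0" --pt "1 -2 0 -8 0 0 0" --pt "1 -2 0 -10 0 0 0" --pt "1 -2 0 -10 0 0 0" --pt "1 -2 0 -10 0 0 0" --pt "1 0 0 -15 0 0 0" --pt "1 0 0 -10 0 0 0" --pt "1 0 0 -5 0 0 0" --pt "1 0 0 0 0 0 0"

```text
clock: 20.77
tcp_pos: [0.5883, 0.0945, 0.2279]
tcp_rot: [3.139, 0.001, 1.753]
contact_force: [0.5, -0.1, -1.7]
grip_width: 0.581
finger_force: 31.5
```

```bash
python3 - <<'E'
from h import *
go([.5225,.366,.22])
t=grab_frame('top'); w=grab_frame('wrist')
C=cam('top')
hsv=cv2.cvtColor(t,cv2.COLOR_RGB2HSV)
m=(((hsv[...,0]<6)|(hsv[...,0]>174))&(hsv[...,1]>190)&(hsv[...,2]>90)).astype(np.uint8)
n,l,st,c=cv2.connectedComponentsWithStats(m)
for i in range(1,n):
    if st[i,4]>80: print(st[i],c[i],onz(C,*c[i],.012))
p=[a for a in range(1,n) if st[a,4]==max(st[1:,4])][0]
r=cv2.minAreaRect(np.argwhere(l==p)[:,::-1].astype(np.float32)); print(r,onz(C,*r[0],.02))
g=((hsv[...,0]>65)&(hsv[...,0]<90)&(hsv[...,1]>80)).astype(np.uint8)
E
```

```text
tcp [0.5883 0.0945 0.2279] rot [3.139e+00 1.000e-03 1.753e+00] shift [278.9 -15.6   7.7] t 20.7667 F [ 0.48 -0.08 -1.66] w 0.581Traceback (most recent call last):
  File "<stdin>", line 10, in <module>
IndexError: list index out of range
```

```bash
python3 - <<'E'
from h import *
C=cam('top'); t=cv2.imread('topraw.png'); hsv=cv2.cvtColor(t,cv2.COLOR_BGR2HSV)
print(hsv[193,177])
h0=int(hsv[193,177,0])
m=((np.abs((hsv[...,0].astype(int)-h0+90)%180-90)<5)&(hsv[...,1]>int(hsv[193,177,1])-50)).astype(np.uint8)
m[:,:110]=0;m[:,210:]=0;m[:160]=0;m[225:]=0
n,l,st,c=cv2.connectedComponentsWithStats(m); p=1+st[1:,4].argmax(); print(st[p])
r=cv2.minAreaRect(np.argwhere(l==p)[:,::-1].astype(np.float32)); print(r,onz(C,*r[0],.02))
b=cv2.boxPoints(r); print([onz(C,*q,.024).round(3) for q in b])
E
```

```text
[  1 173 190]
[ 155  173   42   41 1284]
((175.84616088867188, 192.76922607421875), (36.47760009765625, 36.08536911010742), 11.309932708740234) [0.52373557 0.37281772 0.02      ]
[array([0.469, 0.449, 0.024]), array([0.604, 0.43 , 0.024]), array([0.578, 0.294, 0.024]), array([0.444, 0.316, 0.024])]
```

Emit:
arm_command --pt "1 12 -1 0 0 0 0" --pt "1 22 -1.5 0 0 0 0" --pt "1 28 -1.5 0 0 0 0" --pt "1 28 -1.5 0 0 0 0" --pt "1 28 -1.5 0 0 0 0" --pt "1 28 -1.5 0 0 0 0" --pt "1 28 -1.5 0 0 0 0" --pt "1 28 -1.5 0 0 0 0" --pt "1 28 -1.5 0 0 0 0" --pt "1 26 -1.5 0 0 0 0" --pt "1 16 0 0 0 0 0" --pt "1 10 0 0 0 0 0"

```text
clock: 21.87
tcp_pos: [0.5209, 0.3715, 0.2252]
tcp_rot: [-3.14, 0.0, 1.755]
contact_force: [0.2, -0.3, -2.0]
grip_width: 0.58
finger_force: 31.5
```

Emit:
arm_command --pt "1 0 0 0 0 -2.9 0" --pt "1 0 0 0 0 -2.8 0" --pt "1 0 0 0 0 0 0" --pt "1 0 0 0 0 0 0"

```text
clock: 22.2
tcp_pos: [0.5222, 0.3694, 0.2255]
tcp_rot: [-3.141, 0.099, 1.754]
contact_force: [0.2, -0.0, -1.4]
grip_width: 0.584
finger_force: 31.5
```

```bash
python3 -c "
from h import *
go([.523,.369,.05])
c=cam('wrist');im=grab_frame('wrist');cv2.imwrite('pics/w7.png',im[:,:,::-1])
for x in (-65,65):
  for y in (-65,65):
    a=np.radians(10);print(proj(c,[.523+x/1e3*np.cos(a)-y/1e3*np.sin(a),.37+x/1e3*np.sin(a)+y/1e3*np.cos(a),.024]))
"
```

```text
tcp [0.5222 0.3694 0.2255] rot [-3.141  0.099  1.754] shift [ 16.8   0.9 174.7] t 22.2 F [ 0.17 -0.02 -1.4 ] w 0.584
(np.float64(204.39400814288064), np.float64(195.98743743131317))
(np.float64(197.0540678151814), np.float64(87.33279380375684))
(np.float64(307.3849317905862), np.float64(196.81949779430653))
(np.float64(316.83062696148966), np.float64(88.43703604630691))
```

View pics/w7.png

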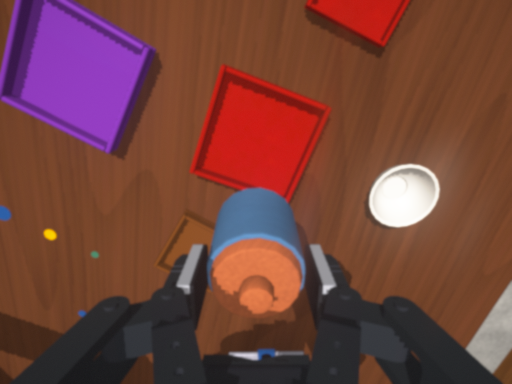

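The red tray's corners are at (224,66), (328,107), (291,200) and (193,170), so its centre is at (259,136), about 7 mm further out than predicted. The smaller red look-alike is at top right. I'll lower toward (0.525, 0.375).

Emit:
arm_command --pt "1 2.5 1 15 0 0 0" --pt "1 3.5 1 28 0 0 0" --pt "1 3.5 1 28 0 0 0" --pt "1 3.5 1 28 0 0 0" --pt "1 3.5 0 28 0 0 0" --pt "1 3 0 24 0 0 0" --pt "1 2 0 15 0 0 0" --pt "1 1 0 8 0 0 0" --pt "1 0 0 2 0 0 0" --pt "1 0 0 0 0 0 0" --pt "1 0 0 0 0 0 0"

```text
clock: 23.17
tcp_pos: [0.5263, 0.3748, 0.0502]
tcp_rot: [3.139, 0.099, 1.752]
contact_force: [0.0, 0.0, -2.0]
grip_width: 0.579
finger_force: 31.6
```

Emit:
arm_command --pt "1 0.2 0 2 0 0 0" --pt "1 0.2 0 2 0 0 0" --pt "1 0.2 0 2 0 0 0" --pt "1 0.1 0 1.5 0 0 0" --pt "1 0 0 0 0 0 0" --pt "1 0 0 0 0 0 0"

```text
clock: 23.67
tcp_pos: [0.5253, 0.3747, 0.0412]
tcp_rot: [-3.141, 0.1, 1.753]
contact_force: [-0.3, 0.4, -2.0]
grip_width: 0.58
finger_force: 31.6
```

Emit:
arm_command --pt "1 0.1 0 1.5 0 0 0" --pt "1 0.1 0 1.5 0 0 0" --pt "1 0 0 0 0 0 0" --pt "1 0 0 0 0 0 0"

```text
clock: 24.0
tcp_pos: [0.5255, 0.375, 0.0391]
tcp_rot: [3.141, 0.099, 1.753]
contact_force: [-1.8, 0.8, 4.5]
grip_width: 0.577
finger_force: 32.3
```

Emit:
arm_command --pt "1 0.1 0 1 0 0 0" --pt "1 0.1 0 1 0 0 0" --pt "1 0 0 0 0 0 0" --pt "1 0 0 0 0 0 0"

```text
clock: 24.33
tcp_pos: [0.5256, 0.3751, 0.0389]
tcp_rot: [3.14, 0.099, 1.753]
contact_force: [-7.0, -1.6, 17.2]
grip_width: 0.579
finger_force: 33.4
```

Emit:
arm_command --pt "1 0.1 0 1 0 0 0" --pt "1 0 0 0 0 0 0" --pt "1 0 0 0 0 0 0"

```text
clock: 24.58
tcp_pos: [0.5256, 0.3752, 0.0388]
tcp_rot: [3.139, 0.099, 1.753]
contact_force: [-8.1, -1.8, 21.0]
grip_width: 0.58
finger_force: 33.9
```

Emit:
arm_command --pt "1 -0.2 0 -1.5 0 0 0" --pt "1 -0.1 0 -1 0 0 0" --pt "1 0 0 0 0 0 0"

```text
clock: 24.83
tcp_pos: [0.5255, 0.3751, 0.039]
tcp_rot: [3.14, 0.099, 1.753]
contact_force: [-3.8, 1.1, 9.3]
grip_width: 0.582
finger_force: 32.7
```

Emit:
arm_command --pt "-0.3 0 0 0 0 0 0" --pt "-0.45 0 0 0 0 0 0" --pt "-0.5 0 0 0 0 0 0" --pt "-0.5 0 0 0 0 0 0" --pt "-0.5 0 0 0 0 0 0" --pt "-0.5 0 0 0 0 0 0" --pt "-0.5 0 0 0 0 0 0"

```text
clock: 25.42
tcp_pos: [0.5254, 0.3745, 0.0376]
tcp_rot: [-3.141, 0.1, 1.753]
contact_force: [-0.2, 0.8, 1.1]
grip_width: 0.752
finger_force: 0.0
```

Emit:
arm_command --pt "-0.5 0 0 -5 0 0 0" --pt "-0.5 0 0 -10 0 0 0" --pt "-0.5 0 0 -15 0 0 0" --pt "-0.5 0 0 -25 0 0 0" --pt "-0.5 0 0 -30 0 0 0" --pt "-0.5 0 0 -30 0 0 0" --pt "-0.5 0 0 -30 0 0 0" --pt "-0.5 0 0 -20 0 0 0" --pt "-0.5 0 0 0 0 0 0" --pt "-0.5 0 0 0 0 0 0"

```text
clock: 26.25
tcp_pos: [0.5229, 0.3912, 0.2043]
tcp_rot: [3.138, 0.098, 1.753]
contact_force: [0.1, -0.3, -0.9]
grip_width: 0.75
finger_force: 0.0
```

```bash
python3 - <<'E'
from h import *
C=cam('wrist'); im=grab_frame('wrist'); go([.525,.375,.1])
hsv=cv2.cvtColor(im,cv2.COLOR_RGB2HSV)
def blob(m,n):
    k,l,st,c=cv2.connectedComponentsWithStats(m.astype(np.uint8)); p=1+st[1:,4].argmax(); print(n,st[p],c[p]); return c[p]
H,S,V=[hsv[...,i].astype(int) for i in range(3)]
c=blob((H>=5)&(H<=11)&(S>150)&(V>170),'lid'); print('lid at',onz(C,*c,.066))
c=blob((H>98)&(H<115)&(S>80),'blue'); 
c=blob(((H<4)|(H>176))&(S>180)&(V>100),'tray'); print(onz(C,*c,.015))
for z in(.006,.062): print(proj(C,[.525,.375,z]))
E
```

```text
tcp [0.5223 0.3907 0.2024] rot [3.141 0.099 1.753] shift [ -5.7  -0.2 103.5] t 26.3 F [ 0.14 -1.31 -0.43] w 0.747
lid [ 234  163   42   42 1403] [254.49251604 183.24162509]
lid at [0.52614353 0.37135005 0.066     ]
blue [233 146  45  28 531] [254.13370998 156.10734463]
tray [  183    87   144   141 10080] [251.49811508 154.07767857]
[0.5200928  0.38548026 0.015     ]
(np.float64(254.0756651060952), np.float64(160.91503549257135))
(np.float64(254.03301790568608), np.float64(178.30361988027016))
```

```bash
python3 -c "
from workcell import env
print(env.job_done())"
```

```text
the job is handed in; nothing more can be done
None
```

The pan stayed up when I let go of the jar, so it wants refilling: it now stands upright in the red tray, about 1 cm from its middle, and the job is handed in (no verdict was returned).

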